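# Move a row of odds and ends to the new tray in reverse order

## Task

Move the four small things from the wooden tray to the empty white tray, one to each cork pad, in reverse order from left to right as seen from the robot: the one that stands leftmost now goes on the rightmost pad, the next one on the pad beside it, and so on. Leave each standing freely near the middle of its pad, the right way up, and do not tip any of them over on the way.

Things in the scene. Friction and masses are not known exactly. Their poses are not given: they have to be found in the camera images.
- old_tray: Light wooden tray, full at the start, left or right of the new one. Fixed. Board 344 (y) x 84 (x) mm with four 66 mm square cork pads centred at x = 0, y = -120, -40, 40, 120 mm, tops at z = 15 mm; at each end a bar, top at z = 24 mm. Origin: centre of its underside; its y points to the robot's left within 0.1 rad.
- new_tray: White tray, empty at the start. Fixed. Board 344 (y) x 84 (x) mm with four 66 mm square cork pads centred at x = 0, y = -120, -40, 40, 120 mm, tops at z = 15 mm; at each end a bar, top at z = 24 mm. Origin: centre of its underside; its y points to the robot's left within 0.1 rad. The cooker hood overhangs at world x > 0.57, z > 0.48 m: lift low.
- egg_timer: Round wind-up egg timer, red above and white below, 61 mm across and 52 mm high, 0.06 to 0.12 kg. Its halves do not turn. Origin: centre of its underside, z up.
- garlic: Garlic bulb, about 49 mm across at its widest (z = 18 mm) and 51 mm high with its stalk up, 0.04 to 0.07 kg. Origin: centre of its underside, z up.
- tea_light: Tea light, a small candle in a round metal cup, 38 mm across and 15 mm high. Origin: centre of its underside, z up.
- matchbox: Closed red matchbox lying flat, 53 (its x) x about 39 (its y) x 14 mm, its x across the tray within 0.3 rad. Origin: centre of its underside, z up.
- timer_pad: The cork pad of the old tray on which the egg timer stands at the start, 66 x 66 x 4 mm; it is fixed there and so marks that thing's old place in the row. The four pads look alike. Origin: centre of its underside, 11 mm above the old tray's underside; y along the tray.
- garlic_pad: The cork pad of the old tray on which the garlic stands at the start, 66 x 66 x 4 mm; it is fixed there and so marks that thing's old place in the row. The four pads look alike. Origin: centre of its underside, 11 mm above the old tray's underside; y along the tray.
- light_pad: The cork pad of the old tray on which the tea light stands at the start, 66 x 66 x 4 mm; it is fixed there and so marks that thing's old place in the row. The four pads look alike. Origin: centre of its underside, 11 mm above the old tray's underside; y along the tray.
- match_pad: The cork pad of the old tray on which the matchbox stands at the start, 66 x 66 x 4 mm; it is fixed there and so marks that thing's old place in the row. The four pads look alike. Origin: centre of its underside, 11 mm above the old tray's underside; y along the tray.
Things that resemble listed ones, but are neither listed nor needed, are in the scene too. Leave any black look-alike of the garlic alone.

How it is judged (in metres and radians):
At the end, for the whole second after the job is handed in: All four things rest upright (within 0.15 rad) on the new tray's pads, one on each, within 15 mm of the pad's centre along and across the tray and 5 mm in height, in the reverse of the left-to-right order they had on the old tray (((y of timer_pad in the frame of old_tray between 0.105 and 0.135 m and y of egg_timer in the frame of new_tray between -0.135 and -0.105 m) or (y of timer_pad in the frame of old_tray between 0.025 and 0.055 m and y of egg_timer in the frame of new_tray between -0.055 and -0.025 m) or (y of timer_pad in the frame of old_tray between -0.055 and -0.025 m and y of egg_timer in the frame of new_tray between 0.025 and 0.055 m) or (y of timer_pad in the frame of old_tray between -0.135 and -0.105 m and y of egg_timer in the frame of new_tray between 0.105 and 0.135 m)) and x of egg_timer in the frame of new_tray between -0.015 and 0.015 m and z of egg_timer in the frame of new_tray between 0.01 and 0.02 m and angle between each of egg_timer, garlic, tea_light, matchbox's own z axis and vertical below 0.15 rad and linear speed of each of egg_timer, garlic, tea_light, matchbox below 0.02 m/s and angular speed of each of egg_timer, garlic, tea_light, matchbox below 0.3 rad/s and ((y of garlic_pad in the frame of old_tray between 0.105 and 0.135 m and y of garlic in the frame of new_tray between -0.135 and -0.105 m) or (y of garlic_pad in the frame of old_tray between 0.025 and 0.055 m and y of garlic in the frame of new_tray between -0.055 and -0.025 m) or (y of garlic_pad in the frame of old_tray between -0.055 and -0.025 m and y of garlic in the frame of new_tray between 0.025 and 0.055 m) or (y of garlic_pad in the frame of old_tray between -0.135 and -0.105 m and y of garlic in the frame of new_tray between 0.105 and 0.135 m)) and x of garlic in the frame of new_tray between -0.015 and 0.015 m and z of garlic in the frame of new_tray between 0.01 and 0.02 m and ((y of light_pad in the frame of old_tray between 0.105 and 0.135 m and y of tea_light in the frame of new_tray between -0.135 and -0.105 m) or (y of light_pad in the frame of old_tray between 0.025 and 0.055 m and y of tea_light in the frame of new_tray between -0.055 and -0.025 m) or (y of light_pad in the frame of old_tray between -0.055 and -0.025 m and y of tea_light in the frame of new_tray between 0.025 and 0.055 m) or (y of light_pad in the frame of old_tray between -0.135 and -0.105 m and y of tea_light in the frame of new_tray between 0.105 and 0.135 m)) and x of tea_light in the frame of new_tray between -0.015 and 0.015 m and z of tea_light in the frame of new_tray between 0.01 and 0.02 m and ((y of match_pad in the frame of old_tray between 0.105 and 0.135 m and y of matchbox in the frame of new_tray between -0.135 and -0.105 m) or (y of match_pad in the frame of old_tray between 0.025 and 0.055 m and y of matchbox in the frame of new_tray between -0.055 and -0.025 m) or (y of match_pad in the frame of old_tray between -0.055 and -0.025 m and y of matchbox in the frame of new_tray between 0.025 and 0.055 m) or (y of match_pad in the frame of old_tray between -0.135 and -0.105 m and y of matchbox in the frame of new_tray between 0.105 and 0.135 m)) and x of matchbox in the frame of new_tray between -0.015 and 0.015 m and z of matchbox in the frame of new_tray between 0.01 and 0.02 m); the robot touches nothing.
It fails at once if The egg timer is tipped by more than 0.7 rad (angle between egg_timer's own z axis and vertical above 0.7 rad).
It fails at once if The garlic is tipped by more than 0.7 rad (angle between garlic's own z axis and vertical above 0.7 rad).
It fails at once if The tea light is tipped by more than 0.7 rad (angle between tea_light's own z axis and vertical above 0.7 rad).
It fails at once if The matchbox is tipped by more than 0.7 rad (angle between matchbox's own z axis and vertical above 0.7 rad).
It also fails if it takes over 104 s, if anything falls off the work surface, if the arm or the gripper's body presses on something with over 40 N, if the wrist force passes 120 N, or if a joint passes its speed limit or range.

## Robot

A 6-joint arm with a two-finger parallel gripper is mounted at the origin on a cart in front of the work surface, level with it; the furniture and walls round the work are solid. World frame = base frame: x ahead of the robot, y to its left, z up, the work surface at z = 0. Lengths are in m, angles in degrees, forces in N, time in s.
With the tool pointing down it reaches from about 0.3 to 0.75 m from the base axis. Payload 8.5 kg.
Tool frame: the origin (TCP) lies midway between the tips of the shut fingers; the grasp point (between the pads) lies 19 mm behind it (env.pinch_z is the z of the grasp point in the tool frame, in m); z points along the fingers, y is the line along which they close (so a half turn about z gives the same grasp; the last joint's range is limited). The gripper opens to 85 mm and grips with 20 to 120 N. Pads are 22 mm wide; open, the fingers measure 114 mm over their backs; the gripper's body (76 mm by 85 mm) begins 54 mm behind the grasp point. The pads swing forward as they close: fully open they stand 13 mm farther back than shut.
Start: joints at [-77.653, 21.807, 74.336, -0, 83.858, -12.336], TCP at [0.23, -0.5, 0.231] pointing down, gripper open.
Joint ranges: [-178.18, 178.18], [-50.72, 133.34], [12.68, 142.11], [-81.47, 261.47], [9.98, 163.14], [-165.26, 165.26]. Speed limits (degrees/s): [136.94, 136.94, 180, 180, 180, 180].

## Interface

Orientations are given as a 3x3 rotation matrix whose columns are the frame's x, y, z axes.
In Python, from rig import env gives the robot as it stands.
- The arm moves only by the tool arm_command, never from a script. Its argument "deltas" is a list of rows, each an object of numbers: "rx", "ry", "rz": the turn, a rotation vector about the tool's x, y, z in rad; "dx", "dy", "dz": the shift along the tool's x, y, z in m; "fingers": the finger opening in m, from 0 to 0.0854. In form: [{"rx": .., "ry": .., "rz": .., "dx": .., "dy": .., "dz": .., "fingers": ..}, ...]. A call has 1 to 12 rows; each row shifts and turns the commanded pose from where the row before left it, along the tool's axes as they then stand; what a row does not reach is not made up. A row lasts 1/10 s, in which the tool goes at most 50 mm and 8.59 degrees, less where a joint would pass 70% of its speed; a pose out of reach is approached as far as the arm can. A call is refused whole if a number of a shift passes 0.05 or a number of a turn 0.15, either way. A call with a gripper value outside its range is refused whole. The fingers move at their own pace and stop on an object; "squeeze" is the grip in N (left out, the last holds). Time passes only in rows, so rows that do not move let the fingers close. It gives the time, the measured TCP pose, the force, the opening and the grip force at its end, in the units of the state.
- env.observe(): the state, without advancing time (a new reading comes with each control period).
- env.get_image(name): name is "scene" or "top"; returns a dict with "color" (420x560x3 uint8, blue, green, red), "camera_matrix" (3x3 intrinsics, pixels), "k1" (the pictures are not rectified: a ray, as slopes to the right and down, at radius r is drawn at 1 + k1 r^2 times it, then the intrinsics apply), "eye" and "orientation" of the camera in the world. Camera axes: x right, y up, looking along -z (the intrinsics and any distortion apply to the point x, -y, -z); pixel columns grow to the right and rows downward; lengths in m; the calibration is good to about 2 mm. A picture is of the moment at which its call begins. There is no depth.
- env.close_job(): hands the job in; it is judged then, once.
Trained networks look in a picture, given as the dict that the camera call returned (one of the last four; its "shot" number tells which), for a name from the list of things; names that differ only in an ending like _2 or _b are one class to them, and where a whole thing is asked for, a point or a joint stands for the part that bears it (a point fixed in the world has none). Each returns a list of dicts, best first, with "p" (0 to 1); they miss things now and then, are a little off and sometimes report something else, mostly with a low value. They report only what shows in the picture. A call takes as long as a camera call. They do not tell look-alikes from the thing itself.
- env.look_for(query, picture): "box" ([left, top, right, bottom] in pixels, round what is visible of it).
- env.tip_of(query, picture): "location" ([column, row] in pixels: a listed point, or the origin of a listed thing).
The state is a dict: "time_s": time; "q": joint angles; "qvel": joint speeds; "joint_efforts": joint torques, N m; "position": TCP position; "tool_rot": TCP orientation; "ft_force": force on the tool from outside, world axes, zero at the start; "wrist_torque": the same for the moment, N m; "grip_width": finger opening in m; "gripper_force": force on a finger pad.
Only numpy, scipy, OpenCV 4.12 (cv2) and the standard library are available. Lean on these libraries where they do the work, as an engineer would, in place of code of your own. Each camera call takes 0.05 s, during which the arm holds its last target. There are 200 camera calls.

## Working session

There is one attempt and no reset: what is moved stays moved. The work goes in short steps, Python scripts to look and compute and a tool call to move; the robot and the scene stay as the last step left them, time stands still between calls to the robot, and variables do not carry over. Pictures are saved under pics/ and viewed, at most 14 in all, crops included, and the job is handed in when it is done.

Besides the shell and the picture viewer there is one more tool, called after "Emit:" by a JSON object that holds its "fn" and its "kwargs", one argument or row to a line. arm_command: Moves the arm, as the interface text tells. Its arguments: {"type":"object","properties":{"deltas":{"type":"array"},"squeeze":{"type":"number"}},"required":["deltas"]}

```bash
mkdir -p pics; ls; cat > h.py <<'E'
from rig import env
import numpy as np, cv2
def px2w(im,uv,z):
    K=np.array(im["camera_matrix"]);k1=im["k1"]
    d=np.array([(uv[0]-K[0,2])/K[0,0],(uv[1]-K[1,2])/K[1,1]]);s=d.copy()
    for _ in range(20): s=d/(1+k1*(s@s))
    r=np.array(im["orientation"])@np.array([s[0],-s[1],-1.]);e=np.array(im["eye"])
    return e+r*(z-e[2])/r[2]
def w2px(im,p):
    K=np.array(im["camera_matrix"]);c=np.array(im["orientation"]).T@(np.array(p)-im["eye"])
    s=np.array([c[0],-c[1]])/-c[2];s=s*(1+im["k1"]*(s@s));return K[:2,:2]@s+K[:2,2]
E
python3 - <<'E'
from h import *
for n in("scene","top"):
    im=env.get_image(n);cv2.imwrite(f"pics/{n}0.png",im["color"]);print(n,np.round(im["eye"],3),np.round(im["orientation"],2).tolist(),im["k1"],im["camera_matrix"][0][0])
    for q in("egg_timer","garlic","tea_light","matchbox","old_tray","new_tray"):
        print(q,[(np.round(d["box"]).tolist(),round(d["p"],2)) for d in env.look_for(q,im)][:4],[(np.round(d["location"]).tolist(),round(d["p"],2)) for d in env.tip_of(q,im)][:4])
s=env.observe();print(s["position"],np.round(s["tool_rot"],3).tolist(),s["grip_width"],env.pinch_z,s["time_s"])
E
```

```text
pics
scene [-0.577  1.102  0.91 ] [[-0.64, 0.39, -0.66], [-0.76, -0.3, 0.57], [0.02, 0.87, 0.49]] -0.053136173085847234 524.184503314292
egg_timer [([232.0, 231.0, 252.0, 254.0], 0.58), ([188.0, 260.0, 219.0, 278.0], 0.56)] [([243.0, 247.0], 0.6)]
garlic [([196.0, 255.0, 215.0, 267.0], 0.67), ([121.0, 280.0, 142.0, 296.0], 0.5), ([156.0, 265.0, 174.0, 282.0], 0.47), ([214.0, 258.0, 239.0, 268.0], 0.25)] [([206.0, 268.0], 0.75), ([130.0, 297.0], 0.63), ([163.0, 282.0], 0.48)]
tea_light [([257.0, 235.0, 270.0, 244.0], 0.43)] [([264.0, 239.0], 0.66), ([243.0, 247.0], 0.23)]
matchbox [([215.0, 250.0, 236.0, 263.0], 0.68), ([235.0, 230.0, 252.0, 252.0], 0.28)] [([226.0, 257.0], 0.51)]
old_tray [([185.0, 231.0, 285.0, 283.0], 0.95)] [([236.0, 255.0], 0.83)]
new_tray [([322.0, 193.0, 362.0, 220.0], 0.63)] [([358.0, 204.0], 0.6)]
top [0.459 0.105 1.478] [[-0.0, 1.0, -0.05], [-1.0, -0.0, 0.01], [0.01, 0.05, 1.0]] 0.046713912193554655 440.6114998734223
egg_timer [([217.0, 194.0, 234.0, 211.0], 0.67)] [([226.0, 203.0], 0.54)]
garlic [([135.0, 189.0, 147.0, 202.0], 0.69), ([172.0, 199.0, 184.0, 214.0], 0.55), ([240.0, 190.0, 262.0, 212.0], 0.52), ([103.0, 192.0, 117.0, 207.0], 0.47)] [([176.0, 207.0], 0.63), ([144.0, 193.0], 0.59), ([110.0, 200.0], 0.5)]
tea_light [] [([249.0, 202.0], 0.59)]
matchbox [([241.0, 190.0, 258.0, 211.0], 0.67), ([194.0, 195.0, 206.0, 214.0], 0.65)] [([201.0, 202.0], 0.65)]
old_tray [([161.0, 190.0, 269.0, 217.0], 0.66)] [([215.0, 205.0], 0.61)]
new_tray [([332.0, 192.0, 438.0, 219.0], 0.93)] [([383.0, 204.0], 0.84)]
[ 0.22967175 -0.49972     0.23131661] [[0.909, 0.418, -0.0], [0.418, -0.909, 0.0], [0.0, -0.0, -1.0]] 0.0850964628535979 -0.0187 1.3
```

```bash
python3 - <<'E'
import cv2,numpy as np
t=cv2.imread("pics/top0.png");a=cv2.resize(t[175:235,90:290],None,fx=4,fy=4,interpolation=2);b=cv2.resize(t[175:235,270:470],None,fx=4,fy=4,interpolation=2)
cv2.imwrite("pics/c1.png",np.vstack([a,b]))
cv2.imwrite("pics/s1.png",np.vstack([cv2.resize(cv2.imread("pics/scene0.png")[170:305,110:310],None,fx=4,fy=4,interpolation=2)]))
E
```

```text
(no output)
```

View pics/top0.png

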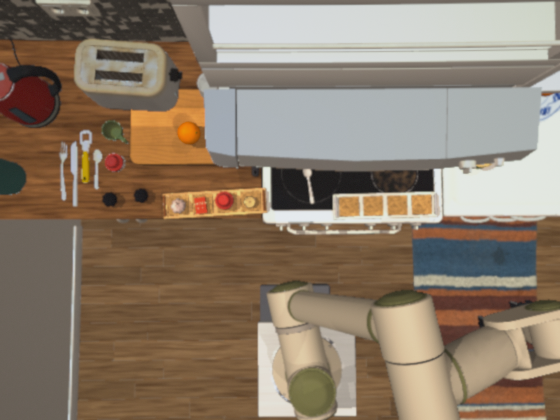

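View pics/scene0.png

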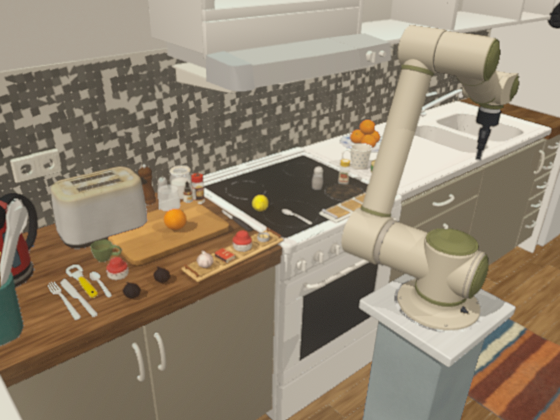

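View pics/c1.png

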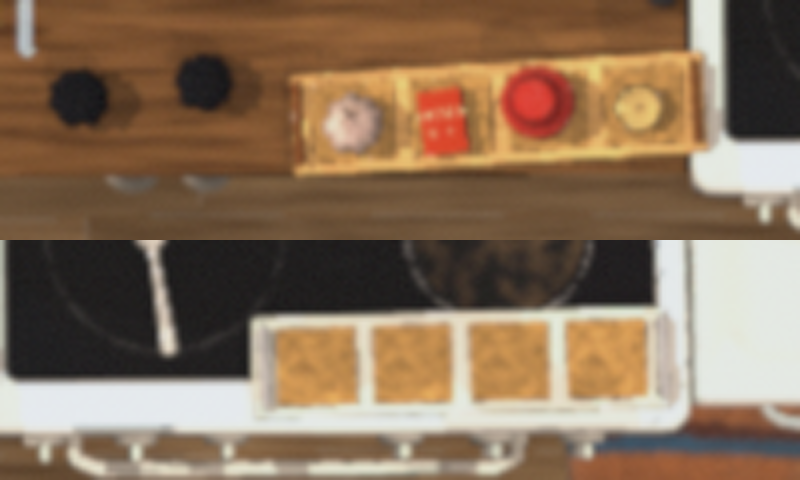

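View pics/s1.png

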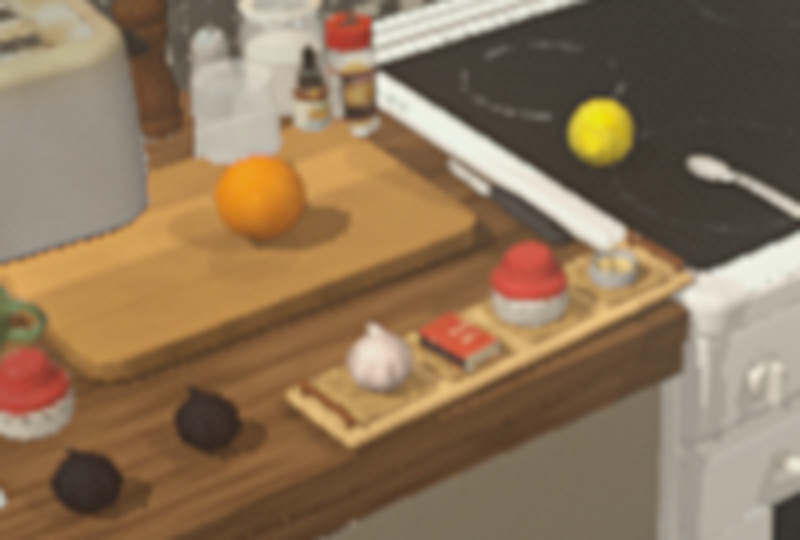

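The top picture shows the old tray at crop columns 292–707 with, from left to right, garlic, matchbox, egg timer and tea light. The new tray is at the right with its four empty pads. So from left to right the new tray gets tea light, timer, matchbox, garlic. The scene view agrees. Black bulbs and a second timer lie off the tray. Next I measure positions by segmentation.

```bash
python3 - <<'E'
from h import *
im=env.get_image("top");c=cv2.resize(im["color"],None,fx=4,fy=4,interpolation=2)
hsv=cv2.cvtColor(c,cv2.COLOR_BGR2HSV)
def blobs(mask,box,amin):
    m=np.zeros(mask.shape,np.uint8);x0,y0,x1,y1=[4*v for v in box];m[y0:y1,x0:x1]=mask[y0:y1,x0:x1]
    m=cv2.morphologyEx(m,cv2.MORPH_OPEN,np.ones((5,5)))
    out=[]
    for k in cv2.findContours(m,cv2.RETR_EXTERNAL,cv2.CHAIN_APPROX_NONE)[0]:
        if cv2.contourArea(k)>amin:
            r=cv2.minAreaRect(k);out.append(((np.array(r[0])+.5)/4-.5,r))
    return out
R=lambda lo,hi:cv2.inRange(hsv,np.array(lo),np.array(hi))
print("pads new")
P=[]
for uv,r in sorted(blobs(R((5,90,90),(25,255,255)),(334,190,440,222),2000),key=lambda t:t[0][0]):
    p=px2w(im,uv,.015);P.append(p[:2]);print(np.round(uv,1),np.round(p,4),np.round(np.array(r[1])/4,1),round(r[2],1))
P=np.array(P);d=P[0]-P[-1];print("tray axis",d,np.linalg.norm(d),np.degrees(np.arctan2(-d[0],d[1])),P.mean(0))
print("red")
red=R((0,170,80),(6,255,255))|R((172,170,80),(180,255,255))
for uv,r in blobs(red,(160,188,270,220),500):
    print(np.round(uv,1),np.round(px2w(im,uv,.029 if uv[0]<212 else .035),4),np.round(np.array(r[1])/4,1),round(r[2],1))
print("garlic")
for uv,r in blobs(R((0,0,110),(180,85,255)),(164,190,190,218),300): print(np.round(uv,1),np.round(px2w(im,uv,.033),4),np.round(np.array(r[1])/4,1))
for n,X,Y,z in(("garlic",352,122,.035),("match",443,121,.029),("timer",538,101,.04),("light",641,107,.03)):
    print(n,np.round(px2w(im,((X+.5)/4+89.5,(Y+.5)/4+174.5),z),4))
print("old tray corners")
for X,Y in((292,76),(700,53),(707,150),(297,175)): print(np.round(px2w(im,((X+.5)/4+89.5,(Y+.5)/4+174.5),.012),4))
E
```

```text
pads new
[348.6 206. ] [ 0.5326 -0.145   0.015 ] [19.2 20. ] 90.0
[372.7 205.2] [ 0.5347 -0.2251  0.015 ] [19.2 19.2] 90.0
[397.  204.8] [ 0.5358 -0.3053  0.015 ] [19.2 19.7] 88.9
[421.2 204.3] [ 0.5372 -0.3854  0.015 ] [19.4 19.9] 87.8
tray axis [-0.00462518  0.24037611] 0.24042060809699972 1.1023155927082495 [ 0.53509212 -0.26520992]
red
[201.  208.2] [0.5268 0.3429 0.029 ] [ 8.7 10.2] 84.0
[199.7 199.7] [0.5548 0.3472 0.029 ] [ 4.1 10. ] 83.7
[223.8 200.2] [0.5522 0.2677 0.035 ] [16.8 17.2] 90.0
garlic
[177.8 205.4] [0.5359 0.4178 0.033 ] [13.2 13.8]
garlic [0.5369 0.418  0.035 ]
match [0.5377 0.345  0.029 ]
timer [0.5531 0.2659 0.04  ]
light [0.5485 0.1825 0.03  ]
old tray corners
[0.5766 0.4727 0.012 ]
[0.5945 0.1341 0.012 ]
[0.5135 0.1286 0.012 ]
[0.4944 0.4679 0.012 ]
```

Emit:
{"fn": "arm_command", "kwargs": {
  "deltas": [
    {"rz":-0.149},
    {"rz":-0.149},
    {"rz":-0.149},
    {"rz":-0.149},
    {"rz":-0.149},
    {"rz":-0.149},
    {"rz":-0.149},
    {"rz":-0.149},
    {}
  ]
}}

```text
invalid input
```

Emit:
{"fn": "arm_command", "kwargs": {
  "deltas": [
    {"rx":0,"ry":0,"rz":-0.149,"dx":0,"dy":0,"dz":0,"fingers":0.085},
    {"rx":0,"ry":0,"rz":-0.149,"dx":0,"dy":0,"dz":0,"fingers":0.085},
    {"rx":0,"ry":0,"rz":-0.149,"dx":0,"dy":0,"dz":0,"fingers":0.085},
    {"rx":0,"ry":0,"rz":-0.149,"dx":0,"dy":0,"dz":0,"fingers":0.085},
    {"rx":0,"ry":0,"rz":-0.149,"dx":0,"dy":0,"dz":0,"fingers":0.085},
    {"rx":0,"ry":0,"rz":-0.149,"dx":0,"dy":0,"dz":0,"fingers":0.085},
    {"rx":0,"ry":0,"rz":-0.149,"dx":0,"dy":0,"dz":0,"fingers":0.085},
    {"rx":0,"ry":0,"rz":-0.149,"dx":0,"dy":0,"dz":0,"fingers":0.085},
    {"rx":0,"ry":0,"rz":0,"dx":0,"dy":0,"dz":0,"fingers":0.085}
  ]
}}

```text
time_s: 2.25
position: [0.2297, -0.4997, 0.2313]
tool_rot: [[-0.053, 0.999, 0.0], [0.999, 0.053, 0.0], [0.0, 0.0, -1.0]]
ft_force: [0.2, 0.2, -0.3]
grip_width: 0.085
gripper_force: 0.0
```

Emit:
{"fn": "arm_command", "kwargs": {
  "deltas": [
    {"rx":0,"ry":0,"rz":0,"dx":0.0416,"dy":0.0221,"dz":0.008,"fingers":0.065},
    {"rx":0,"ry":0,"rz":0,"dx":0.0416,"dy":0.0221,"dz":0.008,"fingers":0.065},
    {"rx":0,"ry":0,"rz":0,"dx":0.0416,"dy":0.0221,"dz":0.008,"fingers":0.065},
    {"rx":0,"ry":0,"rz":0,"dx":0.0416,"dy":0.0221,"dz":0.008,"fingers":0.065},
    {"rx":0,"ry":0,"rz":0,"dx":0.0416,"dy":0.0221,"dz":0.008,"fingers":0.065},
    {"rx":0,"ry":0,"rz":0,"dx":0.0416,"dy":0.0221,"dz":0.008,"fingers":0.065},
    {"rx":0,"ry":0,"rz":0,"dx":0.0416,"dy":0.0221,"dz":0.008,"fingers":0.065},
    {"rx":0,"ry":0,"rz":0,"dx":0.0416,"dy":0.0221,"dz":0.008,"fingers":0.065},
    {"rx":0,"ry":0,"rz":0,"dx":0.0416,"dy":0.0221,"dz":0.008,"fingers":0.065},
    {"rx":0,"ry":0,"rz":0,"dx":0.0416,"dy":0.0221,"dz":0.008,"fingers":0.065},
    {"rx":0,"ry":0,"rz":0,"dx":0.0416,"dy":0.0221,"dz":0.008,"fingers":0.065}
  ]
}}

```text
time_s: 3.35
position: [0.4493, -0.0283, 0.1433]
tool_rot: [[-0.047, 0.999, 0.001], [0.999, 0.047, -0.0], [-0.0, 0.001, -1.0]]
ft_force: [0.8, -0.8, 1.6]
grip_width: 0.0651
gripper_force: 0.0
```

Emit:
{"fn": "arm_command", "kwargs": {
  "deltas": [
    {"rx":0,"ry":0,"rz":0,"dx":0.0416,"dy":0.0221,"dz":0.008,"fingers":0.065},
    {"rx":0,"ry":0,"rz":0,"dx":0.0416,"dy":0.0221,"dz":0.008,"fingers":0.065},
    {"rx":0,"ry":0,"rz":0,"dx":0.0416,"dy":0.0221,"dz":0.008,"fingers":0.065},
    {"rx":0,"ry":0,"rz":0,"dx":0.0416,"dy":0.0221,"dz":0.008,"fingers":0.065},
    {"rx":0,"ry":0,"rz":0,"dx":0.0416,"dy":0.0221,"dz":0.008,"fingers":0.065},
    {"rx":0,"ry":0,"rz":0,"dx":0,"dy":0,"dz":0,"fingers":0.065},
    {"rx":0,"ry":0,"rz":0,"dx":0,"dy":0,"dz":0,"fingers":0.065}
  ]
}}

```text
time_s: 4.05
position: [0.548, 0.184, 0.1028]
tool_rot: [[-0.051, 0.999, -0.001], [0.999, 0.051, -0.0], [-0.0, -0.001, -1.0]]
ft_force: [-1.2, -0.5, 0.2]
grip_width: 0.0648
gripper_force: 0.0
```

Emit:
{"fn": "arm_command", "kwargs": {
  "deltas": [
    {"rx":0,"ry":0,"rz":0,"dx":-0.0015,"dy":0.0005,"dz":0.022,"fingers":0.065},
    {"rx":0,"ry":0,"rz":0,"dx":0,"dy":0,"dz":0.022,"fingers":0.065},
    {"rx":0,"ry":0,"rz":0,"dx":0,"dy":0,"dz":0.022,"fingers":0.065},
    {"rx":0,"ry":0,"rz":0,"dx":0,"dy":0,"dz":0.012,"fingers":0.065},
    {"rx":0,"ry":0,"rz":0,"dx":0,"dy":0,"dz":0.011,"fingers":0.065},
    {"rx":0,"ry":0,"rz":0,"dx":0,"dy":0,"dz":0,"fingers":0.065},
    {"rx":0,"ry":0,"rz":0,"dx":0,"dy":0,"dz":0,"fingers":0.065}
  ],
  "squeeze": 20
}}

```text
time_s: 4.75
position: [0.5491, 0.1817, 0.0149]
tool_rot: [[-0.051, 0.999, 0.001], [0.999, 0.051, 0.0], [0.0, 0.001, -1.0]]
ft_force: [-0.7, -0.2, 0.3]
grip_width: 0.0653
gripper_force: 0.0
```

```bash
python3 - <<'E'
from h import *
im=env.get_image("scene");u,v=w2px(im,[.548,.19,.04]).astype(int);print(u,v)
cv2.imwrite("pics/s2.png",cv2.resize(im["color"][v-60:v+45,u-90:u+50],None,fx=5,fy=5,interpolation=2))
E
```

```text
261 232
```

View pics/s2.png

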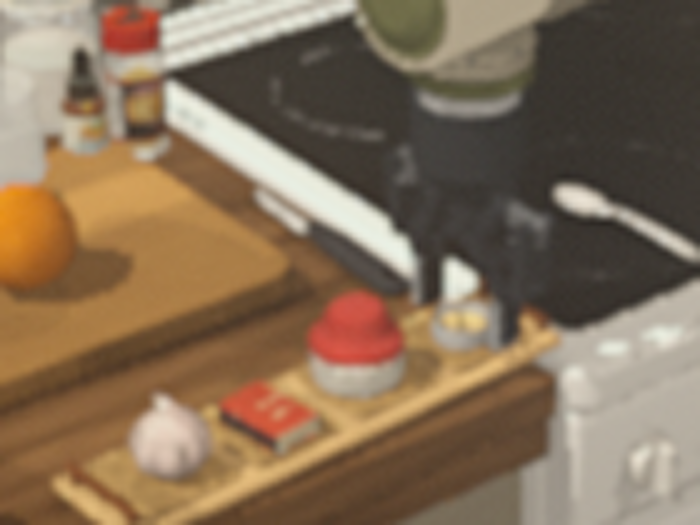

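The fingers straddle the tea light at about (462, 322), so I close.

Emit:
{"fn": "arm_command", "kwargs": {
  "deltas": [
    {"rx":0,"ry":0,"rz":0,"dx":0,"dy":0,"dz":0,"fingers":0.03},
    {"rx":0,"ry":0,"rz":0,"dx":0,"dy":0,"dz":0,"fingers":0.03},
    {"rx":0,"ry":0,"rz":0,"dx":0,"dy":0,"dz":0,"fingers":0.03},
    {"rx":0,"ry":0,"rz":0,"dx":0,"dy":0,"dz":0,"fingers":0.03},
    {"rx":0,"ry":0,"rz":0,"dx":0,"dy":0,"dz":0,"fingers":0.03},
    {"rx":0,"ry":0,"rz":0,"dx":0,"dy":0,"dz":0,"fingers":0.03}
  ],
  "squeeze": 25
}}

```text
time_s: 5.4
position: [0.5491, 0.182, 0.0151]
tool_rot: [[-0.052, 0.999, 0.001], [0.999, 0.052, 0.0], [0.0, 0.001, -1.0]]
ft_force: [-2.0, -0.2, 6.1]
grip_width: 0.0356
gripper_force: 25.0
```

Emit:
{"fn": "arm_command", "kwargs": {
  "deltas": [
    {"rx":0,"ry":0,"rz":0,"dx":0,"dy":0,"dz":-0.01,"fingers":0.03},
    {"rx":0,"ry":0,"rz":0,"dx":0,"dy":0,"dz":-0.03,"fingers":0.03},
    {"rx":0,"ry":0,"rz":0,"dx":0,"dy":0,"dz":-0.03,"fingers":0.03},
    {"rx":0,"ry":0,"rz":0,"dx":0,"dy":0,"dz":0,"fingers":0.03},
    {"rx":0,"ry":0,"rz":0,"dx":0,"dy":0,"dz":0,"fingers":0.03}
  ]
}}

```text
time_s: 5.9
position: [0.5488, 0.1819, 0.085]
tool_rot: [[-0.052, 0.999, 0.001], [0.999, 0.052, 0.0], [0.0, 0.001, -1.0]]
ft_force: [-0.9, -0.5, -0.9]
grip_width: 0.0358
gripper_force: 25.2
```

Emit:
{"fn": "arm_command", "kwargs": {
  "deltas": [
    {"rx":0,"ry":0,"rz":0,"dx":-0.02,"dy":-0.0025,"dz":0,"fingers":0.03},
    {"rx":0,"ry":0,"rz":0,"dx":-0.04,"dy":-0.004,"dz":0,"fingers":0.03},
    {"rx":0,"ry":0,"rz":0,"dx":-0.04,"dy":-0.004,"dz":0,"fingers":0.03},
    {"rx":0,"ry":0,"rz":0,"dx":-0.04,"dy":-0.004,"dz":0,"fingers":0.03},
    {"rx":0,"ry":0,"rz":0,"dx":-0.04,"dy":-0.004,"dz":0,"fingers":0.03},
    {"rx":0,"ry":0,"rz":0,"dx":-0.04,"dy":-0.004,"dz":0,"fingers":0.03},
    {"rx":0,"ry":0,"rz":0,"dx":-0.04,"dy":-0.004,"dz":0,"fingers":0.03},
    {"rx":0,"ry":0,"rz":0,"dx":-0.04,"dy":-0.004,"dz":0,"fingers":0.03},
    {"rx":0,"ry":0,"rz":0,"dx":-0.026,"dy":-0.003,"dz":0,"fingers":0.03},
    {"rx":0,"ry":0,"rz":0,"dx":0,"dy":0,"dz":0,"fingers":0.03},
    {"rx":0,"ry":0,"rz":0,"dx":0,"dy":0,"dz":0,"fingers":0.03}
  ]
}}

```text
time_s: 7.0
position: [0.5317, -0.1453, 0.0834]
tool_rot: [[-0.051, 0.999, -0.002], [0.999, 0.051, 0.001], [0.001, -0.002, -1.0]]
ft_force: [0.1, 0.5, -0.6]
grip_width: 0.0359
gripper_force: 25.2
```

```bash
python3 - <<'E'
from h import *
im=env.get_image("scene");u,v=w2px(im,[.548,-.145,.09]).astype(int);print(u,v)
a=im["color"][v-60:v+60,u-90:u+50]
u,v=w2px(im,[.548,.19,.04]).astype(int)
b=im["color"][v-60:v+60,u-90:u+50]
cv2.imwrite("pics/s3.png",cv2.resize(np.hstack([a,b]),(800,343),interpolation=2))
s=env.observe();print(s["ft_force"],s["grip_width"],s["position"])
E
```

```text
335 190
[ 1.32626977  1.41535143 -0.12922454] 0.03569500502957878 [ 0.5318203 -0.1446352  0.0835893]
```

View pics/s3.png

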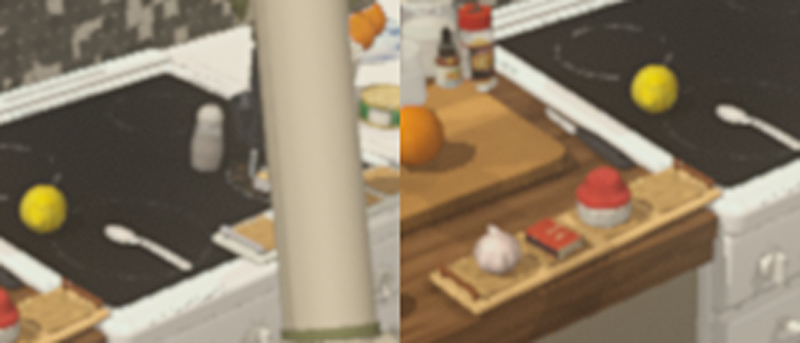

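The tea light is in the grip and its old pad is empty. I lower it now.

Emit:
{"fn": "arm_command", "kwargs": {
  "deltas": [
    {"rx":0,"ry":0,"rz":0,"dx":0,"dy":0.0005,"dz":0.025,"fingers":0.03},
    {"rx":0,"ry":0,"rz":0,"dx":0,"dy":0,"dz":0.025,"fingers":0.03},
    {"rx":0,"ry":0,"rz":0,"dx":0,"dy":0,"dz":0.01,"fingers":0.03},
    {"rx":0,"ry":0,"rz":0,"dx":0,"dy":0,"dz":0.005,"fingers":0.03},
    {"rx":0,"ry":0,"rz":0,"dx":0,"dy":0,"dz":0.002,"fingers":0.03},
    {"rx":0,"ry":0,"rz":0,"dx":0,"dy":0,"dz":0,"fingers":0.03},
    {"rx":0,"ry":0,"rz":0,"dx":0,"dy":0,"dz":0,"fingers":0.03}
  ]
}}

```text
time_s: 7.75
position: [0.5332, -0.1455, 0.0181]
tool_rot: [[-0.052, 0.999, 0.001], [0.999, 0.052, -0.001], [-0.001, 0.001, -1.0]]
ft_force: [0.0, -0.1, -0.2]
grip_width: 0.0356
gripper_force: 25.2
```

Emit:
{"fn": "arm_command", "kwargs": {
  "deltas": [
    {"rx":0,"ry":0,"rz":0,"dx":0,"dy":0,"dz":0.001,"fingers":0.03},
    {"rx":0,"ry":0,"rz":0,"dx":0,"dy":0,"dz":0.001,"fingers":0.03},
    {"rx":0,"ry":0,"rz":0,"dx":0,"dy":0,"dz":0.001,"fingers":0.03},
    {"rx":0,"ry":0,"rz":0,"dx":0,"dy":0,"dz":0,"fingers":0.03},
    {"rx":0,"ry":0,"rz":0,"dx":0,"dy":0,"dz":0,"fingers":0.03}
  ]
}}

```text
time_s: 8.25
position: [0.5329, -0.1455, 0.0151]
tool_rot: [[-0.052, 0.999, 0.001], [0.999, 0.052, -0.0], [-0.0, 0.001, -1.0]]
ft_force: [-2.7, 1.1, 7.6]
grip_width: 0.0355
gripper_force: 25.8
```

Emit:
{"fn": "arm_command", "kwargs": {
  "deltas": [
    {"rx":0,"ry":0,"rz":0,"dx":0,"dy":0,"dz":0,"fingers":0.042},
    {"rx":0,"ry":0,"rz":0,"dx":0,"dy":0,"dz":0,"fingers":0.05},
    {"rx":0,"ry":0,"rz":0,"dx":0,"dy":0,"dz":0,"fingers":0.06},
    {"rx":0,"ry":0,"rz":0,"dx":0,"dy":0,"dz":0,"fingers":0.06},
    {"rx":0,"ry":0,"rz":0,"dx":0,"dy":0,"dz":-0.02,"fingers":0.06},
    {"rx":0,"ry":0,"rz":0,"dx":0,"dy":0,"dz":-0.03,"fingers":0.085},
    {"rx":0,"ry":0,"rz":0,"dx":0,"dy":0,"dz":-0.025,"fingers":0.085}
  ]
}}

```text
time_s: 8.95
position: [0.5328, -0.1454, 0.0904]
tool_rot: [[-0.052, 0.999, -0.0], [0.999, 0.052, -0.0], [-0.0, -0.0, -1.0]]
ft_force: [-0.7, 0.5, 0.5]
grip_width: 0.085
gripper_force: 0.0
```

Emit:
{"fn": "arm_command", "kwargs": {
  "deltas": [
    {"rx":0,"ry":0,"rz":0,"dx":0.041,"dy":0.004,"dz":0,"fingers":0.085},
    {"rx":0,"ry":0,"rz":0,"dx":0.041,"dy":0.004,"dz":0,"fingers":0.085},
    {"rx":0,"ry":0,"rz":0,"dx":0.041,"dy":0.004,"dz":0,"fingers":0.085},
    {"rx":0,"ry":0,"rz":0,"dx":0.041,"dy":0.004,"dz":0,"fingers":0.085},
    {"rx":0,"ry":0,"rz":0,"dx":0.041,"dy":0.004,"dz":0,"fingers":0.085},
    {"rx":0,"ry":0,"rz":0,"dx":0.041,"dy":0.004,"dz":0,"fingers":0.085},
    {"rx":0,"ry":0,"rz":0,"dx":0.041,"dy":0.004,"dz":0,"fingers":0.085},
    {"rx":0,"ry":0,"rz":0,"dx":0.041,"dy":0.004,"dz":0,"fingers":0.085},
    {"rx":0,"ry":0,"rz":0,"dx":0.041,"dy":0.004,"dz":0,"fingers":0.085},
    {"rx":0,"ry":0,"rz":0,"dx":0.042,"dy":0.005,"dz":0,"fingers":0.085},
    {"rx":0,"ry":0,"rz":0,"dx":0,"dy":0,"dz":0,"fingers":0.085},
    {"rx":0,"ry":0,"rz":0,"dx":0,"dy":0,"dz":0,"fingers":0.085}
  ]
}}

```text
time_s: 10.15
position: [0.552, 0.2678, 0.0889]
tool_rot: [[-0.054, 0.999, -0.001], [0.999, 0.054, -0.0], [-0.0, -0.001, -1.0]]
ft_force: [0.4, -0.5, 0.6]
grip_width: 0.0851
gripper_force: 0.0
```

```bash
python3 - <<'E'
from h import *
im=env.get_image("top");a=im["color"][180:225,320:445]
u,v=w2px(im,[.548,-.145,.03]);print(u,v)
im2=env.get_image("scene");u,v=w2px(im2,[.548,.267,.04]).astype(int);b=im2["color"][v-60:v+50,u-70:u+70]
cv2.imwrite("pics/s4.png",np.hstack([cv2.resize(a,(420,151),interpolation=2),np.zeros((151,10,3),np.uint8)]+[cv2.resize(b,(192,151),interpolation=2)]))
A=cv2.resize(a,(625,225),interpolation=2);B=cv2.resize(b,(420,330),interpolation=2)
C=np.zeros((560,625,3),np.uint8);C[:225]=A;C[230:,:420]=B;cv2.imwrite("pics/s4.png",C)
print([(np.round(d["location"]).tolist(),round(d["p"],2),np.round(px2w(im,d["location"],.015),3)) for d in env.tip_of("tea_light",im)])
E
```

```text
349.32717002515335 201.09403832627854
[([347.0, 207.0], 0.47, array([ 0.53 , -0.14 ,  0.015]))]
```

View pics/s4.png

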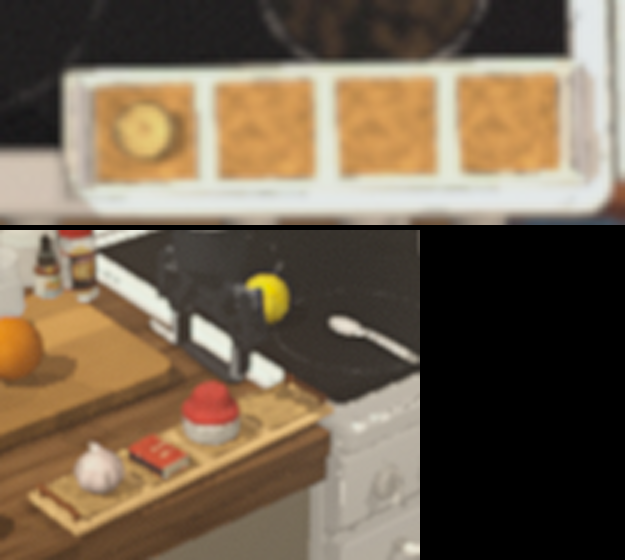

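The tea light sits centred on the leftmost pad. Next is the timer.

Emit:
{"fn": "arm_command", "kwargs": {
  "deltas": [
    {"rx":0,"ry":0,"rz":0,"dx":-0.0008,"dy":0.0005,"dz":0.015,"fingers":0.085},
    {"rx":0,"ry":0,"rz":0,"dx":0,"dy":0,"dz":0.015,"fingers":0.085},
    {"rx":0,"ry":0,"rz":0,"dx":0,"dy":0,"dz":0.015,"fingers":0.085},
    {"rx":0,"ry":0,"rz":0,"dx":0,"dy":0,"dz":0.015,"fingers":0.085},
    {"rx":0,"ry":0,"rz":0,"dx":0,"dy":0,"dz":0.013,"fingers":0.085},
    {"rx":0,"ry":0,"rz":0,"dx":0,"dy":0,"dz":0,"fingers":0.085},
    {"rx":0,"ry":0,"rz":0,"dx":0,"dy":0,"dz":0,"fingers":0.085}
  ]
}}

```text
time_s: 11.0
position: [0.5532, 0.266, 0.0166]
tool_rot: [[-0.051, 0.999, 0.0], [0.999, 0.051, 0.0], [0.0, 0.0, -1.0]]
ft_force: [-0.9, -0.5, -0.6]
grip_width: 0.0849
gripper_force: 0.0
```

Emit:
{"fn": "arm_command", "kwargs": {
  "deltas": [
    {"rx":0,"ry":0,"rz":0,"dx":0,"dy":0,"dz":0,"fingers":0.075},
    {"rx":0,"ry":0,"rz":0,"dx":0,"dy":0,"dz":0,"fingers":0.07},
    {"rx":0,"ry":0,"rz":0,"dx":0,"dy":0,"dz":0,"fingers":0.064},
    {"rx":0,"ry":0,"rz":0,"dx":0,"dy":0,"dz":0,"fingers":0.055},
    {"rx":0,"ry":0,"rz":0,"dx":0,"dy":0,"dz":0,"fingers":0.055},
    {"rx":0,"ry":0,"rz":0,"dx":0,"dy":0,"dz":0,"fingers":0.055},
    {"rx":0,"ry":0,"rz":0,"dx":0,"dy":0,"dz":0,"fingers":0.055}
  ]
}}

```text
time_s: 11.7
position: [0.553, 0.2665, 0.0169]
tool_rot: [[-0.052, 0.999, 0.001], [0.999, 0.052, 0.0], [0.0, 0.001, -1.0]]
ft_force: [-2.1, 0.2, 5.2]
grip_width: 0.0603
gripper_force: 27.1
```

Emit:
{"fn": "arm_command", "kwargs": {
  "deltas": [
    {"rx":0,"ry":0,"rz":0,"dx":0,"dy":0,"dz":-0.01,"fingers":0.055},
    {"rx":0,"ry":0,"rz":0,"dx":0,"dy":0,"dz":-0.02,"fingers":0.055},
    {"rx":0,"ry":0,"rz":0,"dx":0,"dy":0,"dz":-0.025,"fingers":0.055},
    {"rx":0,"ry":0,"rz":0,"dx":0,"dy":0,"dz":-0.02,"fingers":0.055},
    {"rx":0,"ry":0,"rz":0,"dx":0,"dy":0,"dz":0,"fingers":0.055}
  ],
  "squeeze": 30
}}

```text
time_s: 12.2
position: [0.5541, 0.2668, 0.0943]
tool_rot: [[-0.052, 0.999, 0.005], [0.999, 0.052, 0.001], [0.001, 0.005, -1.0]]
ft_force: [-0.1, -0.3, -0.7]
grip_width: 0.0604
gripper_force: 32.8
```

```bash
python3 - <<'E'
from h import *
im2=env.get_image("scene");u,v=w2px(im2,[.548,.267,.07]).astype(int);b=im2["color"][v-50:v+50,u-70:u+70]
cv2.imwrite("pics/s5.png",cv2.resize(b,None,fx=4,fy=4,interpolation=2))
E
```

```text
(no output)
```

View pics/s5.png

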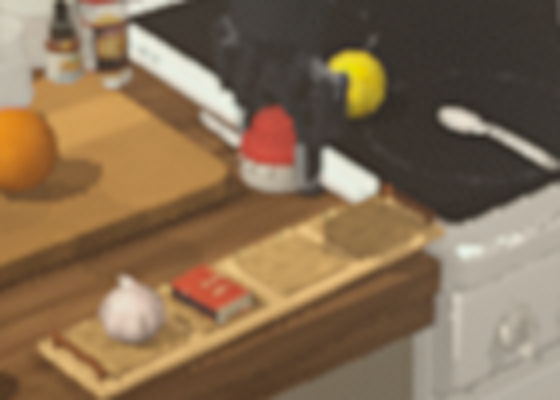

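The timer is up and level, at about (268, 150). I carry it to the second pad from the left.

Emit:
{"fn": "arm_command", "kwargs": {
  "deltas": [
    {"rx":0,"ry":0,"rz":0,"dx":-0.02,"dy":-0.002,"dz":0,"fingers":0.055},
    {"rx":0,"ry":0,"rz":0,"dx":-0.045,"dy":-0.004,"dz":0,"fingers":0.055},
    {"rx":0,"ry":0,"rz":0,"dx":-0.045,"dy":-0.004,"dz":0,"fingers":0.055},
    {"rx":0,"ry":0,"rz":0,"dx":-0.045,"dy":-0.004,"dz":0,"fingers":0.055},
    {"rx":0,"ry":0,"rz":0,"dx":-0.045,"dy":-0.004,"dz":0,"fingers":0.055},
    {"rx":0,"ry":0,"rz":0,"dx":-0.045,"dy":-0.004,"dz":0,"fingers":0.055},
    {"rx":0,"ry":0,"rz":0,"dx":-0.045,"dy":-0.004,"dz":0,"fingers":0.055},
    {"rx":0,"ry":0,"rz":0,"dx":-0.045,"dy":-0.004,"dz":0,"fingers":0.055},
    {"rx":0,"ry":0,"rz":0,"dx":-0.045,"dy":-0.004,"dz":0,"fingers":0.055},
    {"rx":0,"ry":0,"rz":0,"dx":-0.045,"dy":-0.004,"dz":0,"fingers":0.055},
    {"rx":0,"ry":0,"rz":0,"dx":-0.045,"dy":-0.004,"dz":0,"fingers":0.055}
  ]
}}

```text
time_s: 13.35
position: [0.5345, -0.2067, 0.09]
tool_rot: [[-0.052, 0.999, -0.002], [0.999, 0.052, 0.001], [0.001, -0.002, -1.0]]
ft_force: [0.9, 0.1, -0.9]
grip_width: 0.0604
gripper_force: 32.8
```

Emit:
{"fn": "arm_command", "kwargs": {
  "deltas": [
    {"rx":0,"ry":0,"rz":0,"dx":-0.02,"dy":-0.002,"dz":0,"fingers":0.055},
    {"rx":0,"ry":0,"rz":0,"dx":0,"dy":0,"dz":0,"fingers":0.055},
    {"rx":0,"ry":0,"rz":0,"dx":0,"dy":0,"dz":0,"fingers":0.055},
    {"rx":0,"ry":0,"rz":0,"dx":0,"dy":0,"dz":0,"fingers":0.055}
  ]
}}

```text
time_s: 13.75
position: [0.5342, -0.2238, 0.0908]
tool_rot: [[-0.053, 0.999, -0.001], [0.999, 0.053, 0.001], [0.001, -0.001, -1.0]]
ft_force: [-0.1, 0.4, -0.8]
grip_width: 0.0601
gripper_force: 32.8
```

Emit:
{"fn": "arm_command", "kwargs": {
  "deltas": [
    {"rx":0,"ry":0,"rz":0,"dx":-0.001,"dy":0.0005,"dz":0.025,"fingers":0.055},
    {"rx":0,"ry":0,"rz":0,"dx":0,"dy":0,"dz":0.025,"fingers":0.055},
    {"rx":0,"ry":0,"rz":0,"dx":0,"dy":0,"dz":0.015,"fingers":0.055},
    {"rx":0,"ry":0,"rz":0,"dx":0,"dy":0,"dz":0.005,"fingers":0.055},
    {"rx":0,"ry":0,"rz":0,"dx":0,"dy":0,"dz":0.001,"fingers":0.055},
    {"rx":0,"ry":0,"rz":0,"dx":0,"dy":0,"dz":0.001,"fingers":0.055},
    {"rx":0,"ry":0,"rz":0,"dx":0,"dy":0,"dz":0.001,"fingers":0.055},
    {"rx":0,"ry":0,"rz":0,"dx":0,"dy":0,"dz":0,"fingers":0.055},
    {"rx":0,"ry":0,"rz":0,"dx":0,"dy":0,"dz":0,"fingers":0.055}
  ]
}}

```text
time_s: 14.65
position: [0.5351, -0.2263, 0.0187]
tool_rot: [[-0.052, 0.999, 0.001], [0.999, 0.052, -0.0], [-0.0, 0.001, -1.0]]
ft_force: [0.3, -0.4, -1.0]
grip_width: 0.06
gripper_force: 32.8
```

Emit:
{"fn": "arm_command", "kwargs": {
  "deltas": [
    {"rx":0,"ry":0,"rz":0,"dx":0,"dy":0,"dz":0.001,"fingers":0.055},
    {"rx":0,"ry":0,"rz":0,"dx":0,"dy":0,"dz":0.001,"fingers":0.055},
    {"rx":0,"ry":0,"rz":0,"dx":0,"dy":0,"dz":0,"fingers":0.055},
    {"rx":0,"ry":0,"rz":0,"dx":0,"dy":0,"dz":0,"fingers":0.062},
    {"rx":0,"ry":0,"rz":0,"dx":0,"dy":0,"dz":0,"fingers":0.068},
    {"rx":0,"ry":0,"rz":0,"dx":0,"dy":0,"dz":0,"fingers":0.085},
    {"rx":0,"ry":0,"rz":0,"dx":0,"dy":0,"dz":0,"fingers":0.085},
    {"rx":0,"ry":0,"rz":0,"dx":0,"dy":0,"dz":0,"fingers":0.085}
  ]
}}

```text
time_s: 15.45
position: [0.535, -0.2262, 0.0163]
tool_rot: [[-0.052, 0.999, -0.0], [0.999, 0.052, 0.0], [0.0, -0.0, -1.0]]
ft_force: [0.3, -0.5, -0.6]
grip_width: 0.0852
gripper_force: 0.0
```

Emit:
{"fn": "arm_command", "kwargs": {
  "deltas": [
    {"rx":0,"ry":0,"rz":0,"dx":0,"dy":0,"dz":-0.01,"fingers":0.085},
    {"rx":0,"ry":0,"rz":0,"dx":0,"dy":0,"dz":-0.025,"fingers":0.085},
    {"rx":0,"ry":0,"rz":0,"dx":0,"dy":0,"dz":-0.025,"fingers":0.085},
    {"rx":0,"ry":0,"rz":0,"dx":0,"dy":0,"dz":-0.022,"fingers":0.085},
    {"rx":0,"ry":0,"rz":0,"dx":0.02,"dy":0.001,"dz":0,"fingers":0.085},
    {"rx":0,"ry":0,"rz":0,"dx":0.046,"dy":0.0026,"dz":0,"fingers":0.085},
    {"rx":0,"ry":0,"rz":0,"dx":0.046,"dy":0.0026,"dz":0,"fingers":0.085},
    {"rx":0,"ry":0,"rz":0,"dx":0.046,"dy":0.0026,"dz":0,"fingers":0.085},
    {"rx":0,"ry":0,"rz":0,"dx":0.046,"dy":0.0026,"dz":0,"fingers":0.085},
    {"rx":0,"ry":0,"rz":0,"dx":0.046,"dy":0.0026,"dz":0,"fingers":0.085},
    {"rx":0,"ry":0,"rz":0,"dx":0.046,"dy":0.0026,"dz":0,"fingers":0.085},
    {"rx":0,"ry":0,"rz":0,"dx":0.046,"dy":0.0026,"dz":0,"fingers":0.085}
  ]
}}

```text
time_s: 16.65
position: [0.5351, 0.119, 0.098]
tool_rot: [[-0.052, 0.999, -0.001], [0.999, 0.052, 0.0], [0.0, -0.001, -1.0]]
ft_force: [1.1, -0.5, -0.1]
grip_width: 0.0851
gripper_force: 0.0
```

Emit:
{"fn": "arm_command", "kwargs": {
  "deltas": [
    {"rx":0,"ry":0,"rz":0,"dx":0.046,"dy":0.0026,"dz":0,"fingers":0.08},
    {"rx":0,"ry":0,"rz":0,"dx":0.046,"dy":0.0026,"dz":0,"fingers":0.08},
    {"rx":0,"ry":0,"rz":0,"dx":0.046,"dy":0.0026,"dz":0,"fingers":0.08},
    {"rx":0,"ry":0,"rz":0,"dx":0.046,"dy":0.0026,"dz":0,"fingers":0.08},
    {"rx":0,"ry":0,"rz":0,"dx":0.046,"dy":0.0026,"dz":0,"fingers":0.08},
    {"rx":0,"ry":0,"rz":-0.05,"dx":0,"dy":0,"dz":0,"fingers":0.08},
    {"rx":0,"ry":0,"rz":0,"dx":0,"dy":0,"dz":0,"fingers":0.08},
    {"rx":0,"ry":0,"rz":0,"dx":0,"dy":0,"dz":0,"fingers":0.08}
  ]
}}

```text
time_s: 17.45
position: [0.5367, 0.3465, 0.0979]
tool_rot: [[-0.101, 0.995, -0.001], [0.995, 0.101, -0.001], [-0.0, -0.001, -1.0]]
ft_force: [0.1, 0.5, -0.2]
grip_width: 0.0799
gripper_force: 0.0
```

```bash
python3 - <<'E'
from h import *
im=env.get_image("top");a=im["color"][180:225,320:445]
im2=env.get_image("scene");u,v=w2px(im2,[.548,.345,.05]).astype(int);b=im2["color"][v-60:v+40,u-60:u+70]
A=cv2.resize(a,(625,225),interpolation=2);B=cv2.resize(b,(429,330),interpolation=2)
C=np.zeros((560,625,3),np.uint8);C[:225]=A;C[230:,:429]=B;cv2.imwrite("pics/s6.png",C)
E
```

```text
(no output)
```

View pics/s6.png

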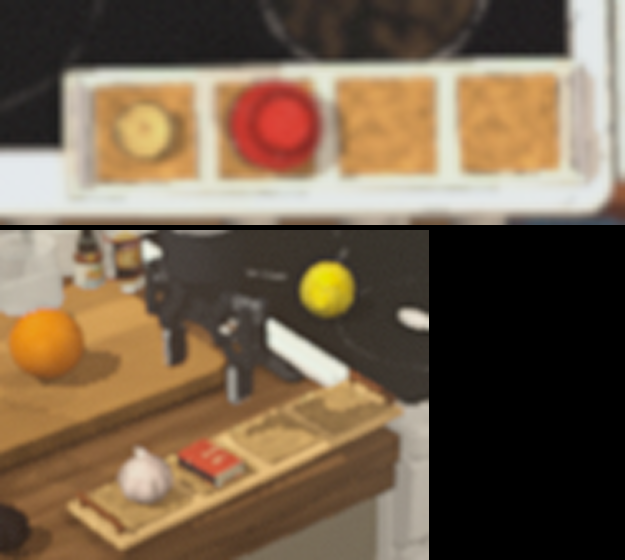

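The timer stands on its pad; after parallax it is within about 3 mm of the centre. Now the matchbox.

Emit:
{"fn": "arm_command", "kwargs": {
  "deltas": [
    {"rx":0,"ry":0,"rz":0,"dx":-0.0015,"dy":0.001,"dz":0.025,"fingers":0.08},
    {"rx":0,"ry":0,"rz":0,"dx":0,"dy":0,"dz":0.025,"fingers":0.08},
    {"rx":0,"ry":0,"rz":0,"dx":0,"dy":0,"dz":0.02,"fingers":0.08},
    {"rx":0,"ry":0,"rz":0,"dx":0,"dy":0,"dz":0.0125,"fingers":0.08},
    {"rx":0,"ry":0,"rz":0,"dx":0,"dy":0,"dz":0,"fingers":0.08},
    {"rx":0,"ry":0,"rz":0,"dx":0,"dy":0,"dz":0,"fingers":0.08}
  ]
}}

```text
time_s: 18.15
position: [0.539, 0.3452, 0.0166]
tool_rot: [[-0.101, 0.995, 0.001], [0.995, 0.101, 0.0], [0.0, 0.001, -1.0]]
ft_force: [1.0, 0.1, -0.0]
grip_width: 0.0799
gripper_force: 0.0
```

Emit:
{"fn": "arm_command", "kwargs": {
  "deltas": [
    {"rx":0,"ry":0,"rz":0,"dx":0,"dy":0,"dz":0,"fingers":0.07},
    {"rx":0,"ry":0,"rz":0,"dx":0,"dy":0,"dz":0,"fingers":0.06},
    {"rx":0,"ry":0,"rz":0,"dx":0,"dy":0,"dz":0,"fingers":0.047},
    {"rx":0,"ry":0,"rz":0,"dx":0,"dy":0,"dz":0,"fingers":0.047},
    {"rx":0,"ry":0,"rz":0,"dx":0,"dy":0,"dz":0,"fingers":0.047},
    {"rx":0,"ry":0,"rz":0,"dx":0,"dy":0,"dz":0,"fingers":0.047},
    {"rx":0,"ry":0,"rz":0,"dx":0,"dy":0,"dz":0,"fingers":0.047}
  ],
  "squeeze": 25
}}

```text
time_s: 18.85
position: [0.5389, 0.3455, 0.0168]
tool_rot: [[-0.102, 0.995, 0.001], [0.995, 0.102, 0.0], [0.0, 0.001, -1.0]]
ft_force: [0.8, -0.7, 6.2]
grip_width: 0.0523
gripper_force: 26.2
```

Emit:
{"fn": "arm_command", "kwargs": {
  "deltas": [
    {"rx":0,"ry":0,"rz":0,"dx":0,"dy":0,"dz":-0.01,"fingers":0.047},
    {"rx":0,"ry":0,"rz":0,"dx":0,"dy":0,"dz":-0.025,"fingers":0.047},
    {"rx":0,"ry":0,"rz":0,"dx":0,"dy":0,"dz":-0.025,"fingers":0.047},
    {"rx":0,"ry":0,"rz":0,"dx":0,"dy":0,"dz":-0.022,"fingers":0.047},
    {"rx":0,"ry":0,"rz":0,"dx":0,"dy":0,"dz":0,"fingers":0.047},
    {"rx":0,"ry":0,"rz":0,"dx":-0.023,"dy":-0.0025,"dz":0,"fingers":0.047},
    {"rx":0,"ry":0,"rz":0,"dx":-0.046,"dy":-0.005,"dz":0,"fingers":0.047},
    {"rx":0,"ry":0,"rz":0,"dx":-0.046,"dy":-0.005,"dz":0,"fingers":0.047},
    {"rx":0,"ry":0,"rz":0,"dx":-0.046,"dy":-0.005,"dz":0,"fingers":0.047},
    {"rx":0,"ry":0,"rz":0,"dx":-0.046,"dy":-0.005,"dz":0,"fingers":0.047},
    {"rx":0,"ry":0,"rz":0,"dx":-0.046,"dy":-0.005,"dz":0,"fingers":0.047},
    {"rx":0,"ry":0,"rz":0,"dx":-0.046,"dy":-0.005,"dz":0,"fingers":0.047}
  ]
}}

```text
time_s: 20.05
position: [0.536, 0.0428, 0.0972]
tool_rot: [[-0.102, 0.995, -0.001], [0.995, 0.102, 0.0], [0.0, -0.001, -1.0]]
ft_force: [0.5, -0.8, -0.0]
grip_width: 0.053
gripper_force: 26.6
```

Emit:
{"fn": "arm_command", "kwargs": {
  "deltas": [
    {"rx":0,"ry":0,"rz":0,"dx":-0.046,"dy":-0.005,"dz":0,"fingers":0.047},
    {"rx":0,"ry":0,"rz":0,"dx":-0.046,"dy":-0.005,"dz":0,"fingers":0.047},
    {"rx":0,"ry":0,"rz":0,"dx":-0.046,"dy":-0.005,"dz":0,"fingers":0.047},
    {"rx":0,"ry":0,"rz":0,"dx":-0.046,"dy":-0.005,"dz":0,"fingers":0.047},
    {"rx":0,"ry":0,"rz":0,"dx":-0.046,"dy":-0.005,"dz":0,"fingers":0.047},
    {"rx":0,"ry":0,"rz":0,"dx":-0.046,"dy":-0.005,"dz":0,"fingers":0.047},
    {"rx":0,"ry":0,"rz":0,"dx":-0.046,"dy":-0.005,"dz":0,"fingers":0.047},
    {"rx":0,"ry":0,"rz":0,"dx":-0.026,"dy":-0.002,"dz":0,"fingers":0.047},
    {"rx":0,"ry":0,"rz":0,"dx":0,"dy":0,"dz":0,"fingers":0.047},
    {"rx":0,"ry":0,"rz":0,"dx":0,"dy":0,"dz":0,"fingers":0.047}
  ]
}}

```text
time_s: 21.05
position: [0.5348, -0.3051, 0.0969]
tool_rot: [[-0.101, 0.995, -0.001], [0.995, 0.101, 0.001], [0.002, -0.001, -1.0]]
ft_force: [0.1, 0.4, 0.2]
grip_width: 0.0526
gripper_force: 26.6
```

Emit:
{"fn": "arm_command", "kwargs": {
  "deltas": [
    {"rx":0,"ry":0,"rz":0,"dx":0,"dy":0.001,"dz":0.025,"fingers":0.047},
    {"rx":0,"ry":0,"rz":0,"dx":0,"dy":0,"dz":0.025,"fingers":0.047},
    {"rx":0,"ry":0,"rz":0,"dx":0,"dy":0,"dz":0.02,"fingers":0.047},
    {"rx":0,"ry":0,"rz":0,"dx":0,"dy":0,"dz":0.005,"fingers":0.047},
    {"rx":0,"ry":0,"rz":0,"dx":0,"dy":0,"dz":0.002,"fingers":0.047},
    {"rx":0,"ry":0,"rz":0,"dx":0,"dy":0,"dz":0.001,"fingers":0.047},
    {"rx":0,"ry":0,"rz":0,"dx":0,"dy":0,"dz":0.001,"fingers":0.047},
    {"rx":0,"ry":0,"rz":0,"dx":0,"dy":0,"dz":0,"fingers":0.047},
    {"rx":0,"ry":0,"rz":0,"dx":0,"dy":0,"dz":0,"fingers":0.047}
  ]
}}

```text
time_s: 21.95
position: [0.5364, -0.3054, 0.0193]
tool_rot: [[-0.102, 0.995, 0.001], [0.995, 0.102, -0.001], [-0.001, 0.001, -1.0]]
ft_force: [-0.2, 0.0, 0.0]
grip_width: 0.0528
gripper_force: 26.6
```

Emit:
{"fn": "arm_command", "kwargs": {
  "deltas": [
    {"rx":0,"ry":0,"rz":0,"dx":0,"dy":0,"dz":0.001,"fingers":0.047},
    {"rx":0,"ry":0,"rz":0,"dx":0,"dy":0,"dz":0.001,"fingers":0.047},
    {"rx":0,"ry":0,"rz":0,"dx":0,"dy":0,"dz":0.0005,"fingers":0.047},
    {"rx":0,"ry":0,"rz":0,"dx":0,"dy":0,"dz":0,"fingers":0.055},
    {"rx":0,"ry":0,"rz":0,"dx":0,"dy":0,"dz":0,"fingers":0.062},
    {"rx":0,"ry":0,"rz":0,"dx":0,"dy":0,"dz":0,"fingers":0.078},
    {"rx":0,"ry":0,"rz":0,"dx":0,"dy":0,"dz":0,"fingers":0.078},
    {"rx":0,"ry":0,"rz":0,"dx":0,"dy":0,"dz":0,"fingers":0.078},
    {"rx":0,"ry":0,"rz":0,"dx":0,"dy":0,"dz":-0.01,"fingers":0.078},
    {"rx":0,"ry":0,"rz":0,"dx":0,"dy":0,"dz":-0.025,"fingers":0.078},
    {"rx":0,"ry":0,"rz":0,"dx":0,"dy":0,"dz":-0.025,"fingers":0.078},
    {"rx":0,"ry":0,"rz":0,"dx":0,"dy":0,"dz":-0.022,"fingers":0.078}
  ]
}}

```text
time_s: 23.15
position: [0.5364, -0.3054, 0.1004]
tool_rot: [[-0.102, 0.995, 0.001], [0.995, 0.102, -0.001], [-0.001, 0.001, -1.0]]
ft_force: [-0.0, 0.6, -0.1]
grip_width: 0.0781
gripper_force: 0.0
```

Emit:
{"fn": "arm_command", "kwargs": {
  "deltas": [
    {"rx":0,"ry":0,"rz":0,"dx":0.045,"dy":0.0046,"dz":0,"fingers":0.078},
    {"rx":0,"ry":0,"rz":0,"dx":0.045,"dy":0.0046,"dz":0,"fingers":0.078},
    {"rx":0,"ry":0,"rz":0,"dx":0.045,"dy":0.0046,"dz":0,"fingers":0.078},
    {"rx":0,"ry":0,"rz":0,"dx":0.045,"dy":0.0046,"dz":0,"fingers":0.078},
    {"rx":0,"ry":0,"rz":0,"dx":0.045,"dy":0.0046,"dz":0,"fingers":0.078},
    {"rx":0,"ry":0,"rz":0,"dx":0.045,"dy":0.0046,"dz":0,"fingers":0.078},
    {"rx":0,"ry":0,"rz":0,"dx":0.045,"dy":0.0046,"dz":0,"fingers":0.078},
    {"rx":0,"ry":0,"rz":0,"dx":0.045,"dy":0.0046,"dz":0,"fingers":0.078},
    {"rx":0,"ry":0,"rz":0,"dx":0.045,"dy":0.0046,"dz":0,"fingers":0.078},
    {"rx":0,"ry":0,"rz":0,"dx":0.045,"dy":0.0046,"dz":0,"fingers":0.078},
    {"rx":0,"ry":0,"rz":0,"dx":0.045,"dy":0.0046,"dz":0,"fingers":0.078},
    {"rx":0,"ry":0,"rz":0,"dx":0.045,"dy":0.0046,"dz":0,"fingers":0.078}
  ]
}}

```text
time_s: 24.35
position: [0.536, 0.2395, 0.0993]
tool_rot: [[-0.102, 0.995, 0.001], [0.995, 0.102, 0.0], [0.0, 0.001, -1.0]]
ft_force: [0.8, -0.6, -0.3]
grip_width: 0.0785
gripper_force: 0.0
```

Emit:
{"fn": "arm_command", "kwargs": {
  "deltas": [
    {"rx":0,"ry":0,"rz":0,"dx":0.045,"dy":0.0046,"dz":0,"fingers":0.078},
    {"rx":0,"ry":0,"rz":0,"dx":0.045,"dy":0.0046,"dz":0,"fingers":0.078},
    {"rx":0,"ry":0,"rz":0,"dx":0.045,"dy":0.0046,"dz":0,"fingers":0.078},
    {"rx":0,"ry":0,"rz":0.05,"dx":0.045,"dy":0.0046,"dz":0,"fingers":0.078},
    {"rx":0,"ry":0,"rz":0,"dx":0,"dy":0,"dz":0,"fingers":0.078},
    {"rx":0,"ry":0,"rz":0,"dx":0,"dy":0,"dz":0,"fingers":0.078},
    {"rx":0,"ry":0,"rz":0,"dx":0,"dy":0,"dz":0,"fingers":0.078}
  ]
}}

```text
time_s: 25.05
position: [0.5363, 0.4175, 0.0987]
tool_rot: [[-0.051, 0.999, -0.0], [0.999, 0.051, -0.0], [-0.0, -0.0, -1.0]]
ft_force: [-1.0, 1.2, 0.2]
grip_width: 0.0781
gripper_force: 0.0
```

```bash
python3 - <<'E'
from h import *
im=env.get_image("top");a=im["color"][180:225,320:445]
im2=env.get_image("scene");u,v=w2px(im2,[.548,.418,.05]).astype(int);b=im2["color"][v-60:v+40,u-60:u+70]
A=cv2.resize(a,(625,225),interpolation=2);B=cv2.resize(b,(429,330),interpolation=2)
C=np.zeros((560,625,3),np.uint8);C[:225]=A;C[230:,:429]=B;cv2.imwrite("pics/s7.png",C)
E
```

```text
(no output)
```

View pics/s7.png

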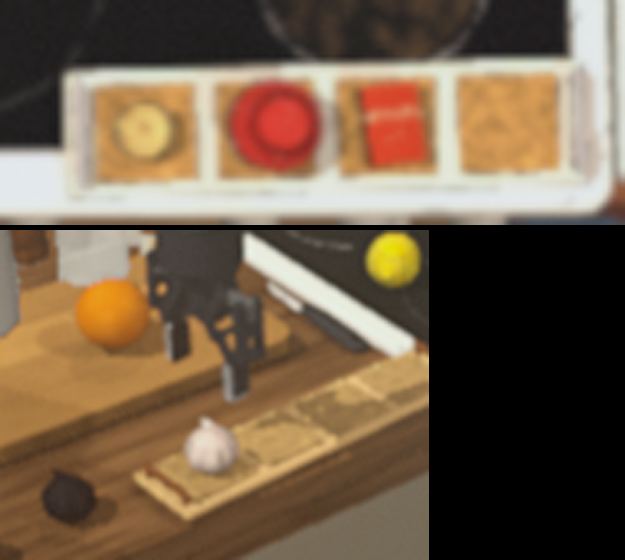

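The matchbox is centred. The garlic is last, and the black bulb is well clear.

Emit:
{"fn": "arm_command", "kwargs": {
  "deltas": [
    {"rx":0,"ry":0,"rz":0,"dx":0,"dy":0,"dz":0.025,"fingers":0.078},
    {"rx":0,"ry":0,"rz":0,"dx":0,"dy":0,"dz":0.025,"fingers":0.078},
    {"rx":0,"ry":0,"rz":0,"dx":0,"dy":0,"dz":0.02,"fingers":0.078},
    {"rx":0,"ry":0,"rz":0,"dx":0,"dy":0,"dz":0.0125,"fingers":0.078},
    {"rx":0,"ry":0,"rz":0,"dx":0,"dy":0,"dz":0,"fingers":0.078},
    {"rx":0,"ry":0,"rz":0,"dx":0,"dy":0,"dz":0,"fingers":0.078}
  ]
}}

```text
time_s: 25.75
position: [0.5368, 0.4183, 0.0167]
tool_rot: [[-0.051, 0.999, 0.001], [0.999, 0.051, 0.001], [0.0, 0.001, -1.0]]
ft_force: [0.3, 0.3, 0.2]
grip_width: 0.0779
gripper_force: 0.0
```

Emit:
{"fn": "arm_command", "kwargs": {
  "deltas": [
    {"rx":0,"ry":0,"rz":0,"dx":0,"dy":0,"dz":0,"fingers":0.068},
    {"rx":0,"ry":0,"rz":0,"dx":0,"dy":0,"dz":0,"fingers":0.058},
    {"rx":0,"ry":0,"rz":0,"dx":0,"dy":0,"dz":0,"fingers":0.052},
    {"rx":0,"ry":0,"rz":0,"dx":0,"dy":0,"dz":0,"fingers":0.043},
    {"rx":0,"ry":0,"rz":0,"dx":0,"dy":0,"dz":0,"fingers":0.043},
    {"rx":0,"ry":0,"rz":0,"dx":0,"dy":0,"dz":0,"fingers":0.043},
    {"rx":0,"ry":0,"rz":0,"dx":0,"dy":0,"dz":0,"fingers":0.043}
  ]
}}

```text
time_s: 26.45
position: [0.5362, 0.4186, 0.0167]
tool_rot: [[-0.052, 0.999, 0.001], [0.999, 0.052, 0.0], [0.0, 0.001, -1.0]]
ft_force: [-1.8, -0.8, 5.1]
grip_width: 0.0462
gripper_force: 25.4
```

Emit:
{"fn": "arm_command", "kwargs": {
  "deltas": [
    {"rx":0,"ry":0,"rz":0,"dx":0,"dy":0,"dz":-0.01,"fingers":0.043},
    {"rx":0,"ry":0,"rz":0,"dx":0,"dy":0,"dz":-0.02,"fingers":0.043},
    {"rx":0,"ry":0,"rz":0,"dx":0,"dy":0,"dz":-0.025,"fingers":0.043},
    {"rx":0,"ry":0,"rz":0,"dx":0,"dy":0,"dz":-0.025,"fingers":0.043},
    {"rx":0,"ry":0,"rz":0,"dx":0,"dy":0,"dz":0,"fingers":0.043}
  ]
}}

```text
time_s: 26.95
position: [0.5377, 0.4193, 0.1001]
tool_rot: [[-0.052, 0.999, 0.007], [0.999, 0.052, 0.003], [0.003, 0.007, -1.0]]
ft_force: [-0.0, 0.2, -0.1]
grip_width: 0.0461
gripper_force: 25.7
```

```bash
python3 - <<'E'
from h import *
im2=env.get_image("scene");u,v=w2px(im2,[.548,.418,.09]).astype(int);b=im2["color"][v-50:v+50,u-60:u+70]
cv2.imwrite("pics/s8.png",cv2.resize(b,None,fx=4,fy=4,interpolation=2))
E
```

```text
(no output)
```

View pics/s8.png

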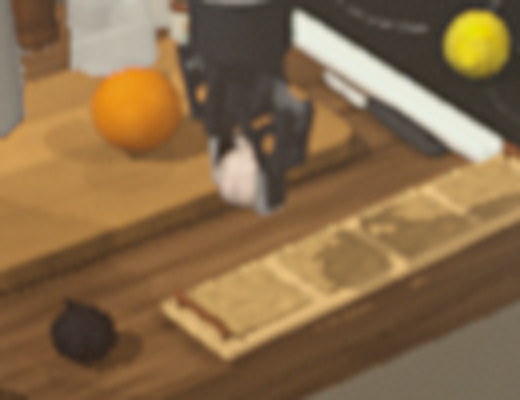

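The garlic is held upright at about (240, 175). I carry it to the rightmost pad.

Emit:
{"fn": "arm_command", "kwargs": {
  "deltas": [
    {"rx":0,"ry":0,"rz":0,"dx":-0.023,"dy":-0.0012,"dz":0,"fingers":0.043},
    {"rx":0,"ry":0,"rz":0,"dx":-0.045,"dy":-0.0023,"dz":0,"fingers":0.043},
    {"rx":0,"ry":0,"rz":0,"dx":-0.045,"dy":-0.0023,"dz":0,"fingers":0.043},
    {"rx":0,"ry":0,"rz":0,"dx":-0.045,"dy":-0.0023,"dz":0,"fingers":0.043},
    {"rx":0,"ry":0,"rz":0,"dx":-0.045,"dy":-0.0023,"dz":0,"fingers":0.043},
    {"rx":0,"ry":0,"rz":0,"dx":-0.045,"dy":-0.0023,"dz":0,"fingers":0.043},
    {"rx":0,"ry":0,"rz":0,"dx":-0.045,"dy":-0.0023,"dz":0,"fingers":0.043},
    {"rx":0,"ry":0,"rz":0,"dx":-0.045,"dy":-0.0023,"dz":0,"fingers":0.043},
    {"rx":0,"ry":0,"rz":0,"dx":-0.045,"dy":-0.0023,"dz":0,"fingers":0.043},
    {"rx":0,"ry":0,"rz":0,"dx":-0.045,"dy":-0.0023,"dz":0,"fingers":0.043},
    {"rx":0,"ry":0,"rz":0,"dx":-0.045,"dy":-0.0023,"dz":0,"fingers":0.043},
    {"rx":0,"ry":0,"rz":0,"dx":-0.045,"dy":-0.0023,"dz":0,"fingers":0.043}
  ]
}}

```text
time_s: 28.2
position: [0.5358, -0.1018, 0.0948]
tool_rot: [[-0.052, 0.999, -0.002], [0.999, 0.052, 0.001], [0.001, -0.002, -1.0]]
ft_force: [0.8, -0.5, 0.3]
grip_width: 0.0459
gripper_force: 25.8
```

Emit:
{"fn": "arm_command", "kwargs": {
  "deltas": [
    {"rx":0,"ry":0,"rz":0,"dx":-0.045,"dy":-0.0023,"dz":0,"fingers":0.043},
    {"rx":0,"ry":0,"rz":0,"dx":-0.045,"dy":-0.0023,"dz":0,"fingers":0.043},
    {"rx":0,"ry":0,"rz":0,"dx":-0.045,"dy":-0.0023,"dz":0,"fingers":0.043},
    {"rx":0,"ry":0,"rz":0,"dx":-0.045,"dy":-0.0023,"dz":0,"fingers":0.043},
    {"rx":0,"ry":0,"rz":0,"dx":-0.045,"dy":-0.0023,"dz":0,"fingers":0.043},
    {"rx":0,"ry":0,"rz":0,"dx":-0.04,"dy":-0.002,"dz":0,"fingers":0.043},
    {"rx":0,"ry":0,"rz":0,"dx":-0.02,"dy":-0.001,"dz":0,"fingers":0.043},
    {"rx":0,"ry":0,"rz":0,"dx":0,"dy":0,"dz":0,"fingers":0.043},
    {"rx":0,"ry":0,"rz":0,"dx":0,"dy":0,"dz":0,"fingers":0.043},
    {"rx":0,"ry":0,"rz":0,"dx":0,"dy":0,"dz":0,"fingers":0.043}
  ]
}}

```text
time_s: 29.2
position: [0.537, -0.3842, 0.0953]
tool_rot: [[-0.053, 0.999, -0.001], [0.999, 0.053, 0.001], [0.001, -0.001, -1.0]]
ft_force: [-0.1, 0.6, 0.2]
grip_width: 0.0462
gripper_force: 25.8
```

Lowering to about 0.018 m.

Emit:
{"fn": "arm_command", "kwargs": {
  "deltas": [
    {"rx":0,"ry":0,"rz":0,"dx":0,"dy":0,"dz":0.025,"fingers":0.043},
    {"rx":0,"ry":0,"rz":0,"dx":0,"dy":0,"dz":0.025,"fingers":0.043},
    {"rx":0,"ry":0,"rz":0,"dx":0,"dy":0,"dz":0.02,"fingers":0.043},
    {"rx":0,"ry":0,"rz":0,"dx":0,"dy":0,"dz":0.005,"fingers":0.043},
    {"rx":0,"ry":0,"rz":0,"dx":0,"dy":0,"dz":0.002,"fingers":0.043},
    {"rx":0,"ry":0,"rz":0,"dx":0,"dy":0,"dz":0,"fingers":0.043},
    {"rx":0,"ry":0,"rz":0,"dx":0,"dy":0,"dz":0,"fingers":0.043}
  ]
}}

```text
time_s: 29.9
position: [0.5374, -0.3858, 0.0201]
tool_rot: [[-0.052, 0.999, 0.001], [0.999, 0.052, -0.001], [-0.001, 0.001, -1.0]]
ft_force: [0.2, -0.1, 0.1]
grip_width: 0.0461
gripper_force: 25.8
```

Emit:
{"fn": "arm_command", "kwargs": {
  "deltas": [
    {"rx":0,"ry":0,"rz":0,"dx":0,"dy":0,"dz":0.001,"fingers":0.043},
    {"rx":0,"ry":0,"rz":0,"dx":0,"dy":0,"dz":0.001,"fingers":0.043},
    {"rx":0,"ry":0,"rz":0,"dx":0,"dy":0,"dz":0.001,"fingers":0.043},
    {"rx":0,"ry":0,"rz":0,"dx":0,"dy":0,"dz":0.0005,"fingers":0.043},
    {"rx":0,"ry":0,"rz":0,"dx":0,"dy":0,"dz":0,"fingers":0.043},
    {"rx":0,"ry":0,"rz":0,"dx":0,"dy":0,"dz":0,"fingers":0.043}
  ]
}}

```text
time_s: 30.5
position: [0.5371, -0.3857, 0.0166]
tool_rot: [[-0.052, 0.999, 0.001], [0.999, 0.052, -0.001], [-0.001, 0.001, -1.0]]
ft_force: [-3.1, 3.1, 8.6]
grip_width: 0.0454
gripper_force: 26.6
```

Emit:
{"fn": "arm_command", "kwargs": {
  "deltas": [
    {"rx":0,"ry":0,"rz":0,"dx":0,"dy":0,"dz":-0.0005,"fingers":0.048},
    {"rx":0,"ry":0,"rz":0,"dx":0,"dy":0,"dz":0,"fingers":0.053},
    {"rx":0,"ry":0,"rz":0,"dx":0,"dy":0,"dz":0,"fingers":0.06},
    {"rx":0,"ry":0,"rz":0,"dx":0,"dy":0,"dz":0,"fingers":0.078},
    {"rx":0,"ry":0,"rz":0,"dx":0,"dy":0,"dz":0,"fingers":0.078},
    {"rx":0,"ry":0,"rz":0,"dx":0,"dy":0,"dz":-0.01,"fingers":0.078},
    {"rx":0,"ry":0,"rz":0,"dx":0,"dy":0,"dz":-0.025,"fingers":0.078},
    {"rx":0,"ry":0,"rz":0,"dx":0,"dy":0,"dz":-0.025,"fingers":0.078},
    {"rx":0,"ry":0,"rz":0,"dx":0,"dy":0,"dz":-0.025,"fingers":0.078},
    {"rx":0,"ry":0,"rz":0,"dx":0,"dy":0,"dz":-0.02,"fingers":0.078}
  ]
}}

```text
time_s: 31.5
position: [0.5372, -0.3858, 0.1233]
tool_rot: [[-0.052, 0.999, 0.001], [0.999, 0.052, -0.002], [-0.002, 0.001, -1.0]]
ft_force: [-1.0, -0.9, -0.8]
grip_width: 0.0781
gripper_force: 0.0
```

Emit:
{"fn": "arm_command", "kwargs": {
  "deltas": [
    {"rx":0,"ry":0,"rz":0,"dx":0,"dy":-0.03,"dz":-0.005,"fingers":0.078},
    {"rx":0,"ry":0,"rz":0,"dx":0,"dy":-0.04,"dz":-0.005,"fingers":0.078},
    {"rx":0,"ry":0,"rz":0,"dx":0,"dy":-0.04,"dz":-0.005,"fingers":0.078},
    {"rx":0,"ry":0,"rz":0,"dx":0,"dy":-0.04,"dz":-0.005,"fingers":0.078},
    {"rx":0,"ry":0,"rz":0,"dx":0,"dy":-0.03,"dz":0,"fingers":0.078},
    {"rx":0,"ry":0,"rz":0,"dx":0,"dy":0,"dz":0,"fingers":0.078},
    {"rx":0,"ry":0,"rz":0,"dx":0,"dy":0,"dz":0,"fingers":0.078},
    {"rx":0,"ry":0,"rz":0,"dx":0,"dy":0,"dz":0,"fingers":0.078},
    {"rx":0,"ry":0,"rz":0,"dx":0,"dy":0,"dz":0,"fingers":0.078}
  ]
}}

```text
time_s: 32.4
position: [0.3581, -0.3948, 0.1408]
tool_rot: [[-0.053, 0.999, 0.0], [0.999, 0.053, -0.0], [-0.0, 0.0, -1.0]]
ft_force: [-0.3, -0.2, 0.3]
grip_width: 0.0781
gripper_force: 0.0
```

```bash
python3 - <<'E'
from h import *
im=env.get_image("top");a=im["color"][180:225,320:445]
im2=env.get_image("scene");u,v=w2px(im2,[.54,-.27,.03]).astype(int);b=im2["color"][v-45:v+55,u-70:u+60]
A=cv2.resize(a,(625,225),interpolation=2);B=cv2.resize(b,(429,330),interpolation=2)
C=np.zeros((560,625,3),np.uint8);C[:225]=A;C[230:,:429]=B;cv2.imwrite("pics/s9.png",C)
E
```

```text
(no output)
```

View pics/s9.png

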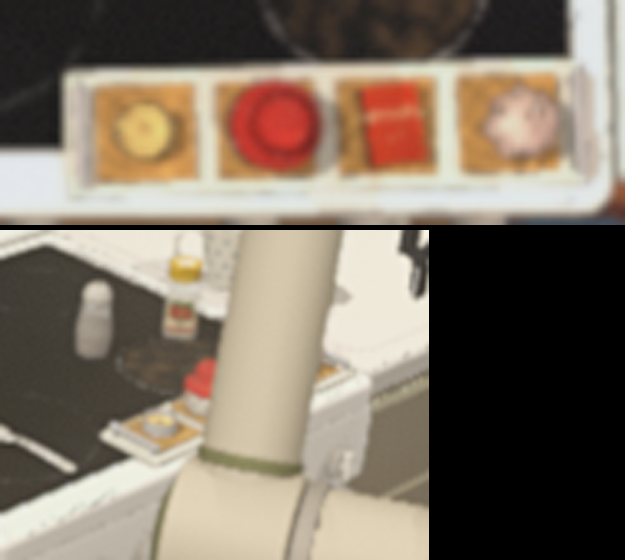

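The tea light, timer, matchbox and garlic stand in the wanted order. I check the offsets numerically before handing in.

```bash
python3 - <<'E'
from h import *
im=env.get_image("top");c=cv2.resize(im["color"],None,fx=4,fy=4,interpolation=2);hsv=cv2.cvtColor(c,cv2.COLOR_BGR2HSV)
g=cv2.inRange(hsv,np.array((0,0,90)),np.array((180,105,255)))
red=cv2.inRange(hsv,np.array((0,170,70)),np.array((6,255,255)))|cv2.inRange(hsv,np.array((172,170,70)),np.array((180,255,255)))
C=np.array([.5351,-.2652]);ax=np.array([-.0192,.9998]);nx=np.array([.9998,.0192])
for n,m,b,z in(("garlic",g,(413,196,433,213),.033),("timer",red,(362,190,386,218),.035),("match",red,(388,190,410,218),.029)):
    M=np.zeros_like(m);M[4*b[1]:4*b[3],4*b[0]:4*b[2]]=m[4*b[1]:4*b[3],4*b[0]:4*b[2]]
    k=max(cv2.findContours(M,0,1)[0],key=cv2.contourArea) if n!="match" else cv2.findNonZero(M)
    r=cv2.minAreaRect(k);p=px2w(im,(np.array(r[0])+.5)/4-.5,z)[:2]-C
    print(n,np.round(np.array(r[1])/4,1),"tray x,y mm",np.round(1e3*np.array([p@nx,p@ax]),1))
E
```

```text
garlic [16.8 16.2] tray x,y mm [  -0.3 -124. ]
timer [16.5 16.2] tray x,y mm [-0.2 39.7]
match [14.8 10.6] tray x,y mm [  0.8 -39.6]
```

```bash
python3 -c "
from rig import env
print(env.close_job())"
```

```text
the job is handed in; nothing more can be done
None
```

All four things stand on the white tray in reverse order (tea light, timer, matchbox, garlic from the left), within about 5 mm of their pad centres by the last top-camera picture; I handed the job in at about 32 s of the 104 s allowed, and no verdict came back.

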